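Trace the seam of a cell block with a stylus

TASK

Take the pointed stylus (the tool with the square handle) out of the rack and run its tip slowly, at a few centimetres a second, down inside the L-shaped seam groove of the metal cell block: begin in the square pocket, go round the corner and on to the plain closed end, keeping the tip below the top of the block all the way and not pressing hard. Then hang the stylus back upright in its hole in the rack, and leave the scraper in the other hole alone.

Things in the scene. Friction and masses are not known exactly. Their poses are not given: they have to be found in the camera images.
- stylus: Stylus, 136 mm long, 90 g, loose, hanging upright in one of the rack's holes. Origin at the tip, z up to the handle. Tip 5 mm across, widening to a 12 mm round shank 30 mm up; a round flange, 50 mm across, 75 to 81 mm above the tip, rests on the rack; above it a grey square handle, 18 x 18 mm, 81 to 136 mm above the tip, its flats facing the tool's x and y.
- scraper: Scraper, the bystander tool that hangs in the rack's other hole; the two may be either way round. Same flange and shank, but a flat blade (18 mm wide, 3 mm thick) at the bottom and a shorter round knob handle (30 mm across, 81 to 116 mm above the blade's edge). Origin at the blade's edge, z up.
- tool_rack: Fixed tool rack: a grey plate 60 mm (its x) by 210 mm (its y) and 6 mm thick, held on three thin posts over a base, its top 90 mm above the desk. Two through holes of 28 mm at x = 0, y = +65 mm and y = -65 mm. Origin on the desk under the rack's centre, z up. A hung tool's tip is 15 mm above the desk.
- cell_block: Fixed metal block 130 (x) x 170 (y) x 40 mm, four low screw heads on top. Origin: centre of underside, z up. L-shaped groove in its top, 20 mm wide, floor at z = 26 mm, the seam a bright line on the darker floor. In block x, y (mm): start (-35, 50), centre of a 34 mm square pocket of the same depth; corner (-35, -50); finish (40, -50), 10 mm short of the end wall. Keep the tip at least 4 mm below the top.
There are look-alikes about, which are no part of the job. What is shaped like the stylus but red is not meant.

How it is judged:
By the outcome, as a careful person would: the job done as asked, in the order asked, and still so for the second after the job is handed in, with the robot touching nothing.
It also fails if it takes over 70 s, if anything falls off the work surface, if the arm or the gripper's body presses on something with over 40 N, if the wrist force passes 120 N, or if a joint passes its speed limit or range.

ROBOT

A 6-joint arm with a two-finger parallel gripper is mounted at the origin on the work surface; the furniture and walls round the work are solid. World frame = base frame: x ahead of the robot, y to its left, z up, the work surface at z = 0. Lengths are in m, angles in rad, forces in N, time in s.
With the tool pointing down it reaches from about 0.3 to 0.85 m from the base axis. Payload 5.4 kg.
Tool frame: the origin (TCP) lies at the very end of the fingers, on their centre line; the grasp point (between the pads) lies 19 mm behind it; z points along the fingers, y is the line along which they close (so a half turn about z gives the same grasp; the last joint's range is limited). The gripper opens to 85 mm and grips with 20 to 120 N. Pads are 22 mm wide; open, the fingers measure 114 mm over their backs; the gripper's body (76 mm by 85 mm) begins 54 mm behind the grasp point. The pads swing forward as they close: fully open they stand 13 mm farther back than shut.
Start: joints at [0.983, 0.158, 1.597, -0, 1.386, -0.21], TCP at [0.212, 0.534, 0.231] pointing down, gripper open.
Joint ranges: [-2.91, 2.91], [-0.94, 2.29], [0.18, 2.7], [-1.29, 4.43], [0.17, 2.64], [-3, 3]. Speed limits (rad/s): [2.57, 2.57, 3.14, 3.14, 3.14, 3.14].

INTERFACE

Orientations are given as a unit quaternion [w, x, y, z].
In Python, from bench import state, grab_frame, job_done gives the robot as it stands.
- The arm moves only by the tool apply_moves, never from a script. Its argument "rows" is a list that holds one entry, the list of rows, each a list of 6 numbers: the shift along the tool's x, y, z normalised to -1 to 1, where 1 is 0.1 m, then the turn, a rotation vector about the tool's x, y, z normalised to -1 to 1, where 1 is 45 degrees. In form: [[[dx, dy, dz, ax, ay, az], ...]]. A call has 1 to 8 rows; each row is the pose to reach, as a shift and turn from the pose commanded when the call began, along the tool's axes at that moment; what a row does not reach only later rows make up. A row lasts 1/12 s, in which the tool goes at most 41.7 mm and 7.16 degrees, less where a joint would pass 70% of its speed; a pose out of reach is approached as far as the arm can. A call with a number of a shift or a turn outside -1 to 1 is refused whole. A call with a gripper value outside its range is refused whole. "claw" is the gripper's target within -1 to 1 (fully open at 1, half-way at 0, shut at -1), set as the call begins (left out, the last holds). The fingers move at their own pace and stop on an object; "squeeze" is the grip in N (left out, the last holds). Time passes only in rows, so rows that repeat a pose let the fingers close. It gives the time, the measured TCP pose, the force, the opening and the grip force at its end, in the units of the state.
- state(): the state, without advancing time (a new reading comes with each control period).
- grab_frame(name): name is "scene" or "side" or "wrist"; returns a dict with "pixels" (384x512x3 uint8, red, green, blue), "depth" (384x512 float32, m along the optical axis (not along the pixel's ray), 0 where there is no reading), "fx", "fy", "cx", "cy" (pixels), "k1" (the pictures are not rectified: a ray, as slopes to the right and down, at radius r is drawn at 1 + k1 r^2 times it, then the intrinsics apply), "world_from_camera" (4x4, takes a point from camera to world coordinates); the wrist camera has in their place "mount" (4x4, takes a point from camera to tool coordinates, whose origin is the TCP and whose axes are the flange's). Camera axes: x right, y down, z forward; pixel columns grow to the right and rows downward; lengths in m; the calibration is good to about 2 mm. A picture is of the moment at which its call begins: read the wrist's pose just before it.
- job_done(): hands the job in; it is judged then, once.
The state is a dict: "time": time; "joints": joint angles; "qd": joint speeds; "joint_efforts": joint torques, N m; "ee_pos": TCP position; "tool_rot": TCP orientation; "ft_force": force on the tool from outside, world axes, zero at the start; "ft_torque": the same for the moment, N m; "finger_gap": finger opening in m; "gripper_force": force on a finger pad.
Only numpy, scipy, OpenCV 4.12 (cv2) and the standard library are available. Lean on these libraries where they do the work, as an engineer would, in place of code of your own. Each camera call takes 0.05 s, during which the arm holds its last target. There are 200 camera calls.

## Working session

There is one attempt and no reset: what is moved stays moved. The work goes in short steps, Python scripts to look and compute and a tool call to move; the robot and the scene stay as the last step left them, time stands still between calls to the robot, and variables do not carry over. Pictures are saved under pics/ and viewed, at most 10 in all, crops included, and the job is handed in when it is done.

Besides the shell and the picture viewer there is one more tool, called after "Call:" by a JSON object that holds its "op" and its "data". apply_moves: Moves the arm, as the interface text tells. Its arguments: {"type":"object","properties":{"rows":{"type":"array"},"claw":{"type":"number"},"squeeze":{"type":"number"}},"required":["rows"]}

```bash
mkdir -p pics; ls; cat > h.py <<'E'
import numpy as np, cv2, pickle
from bench import state, grab_frame, job_done
from scipy.spatial.transform import Rotation as R
def T_tool(s):
    T=np.eye(4); q=s["tool_rot"]; T[:3,:3]=R.from_quat([q[1],q[2],q[3],q[0]]).as_matrix(); T[:3,3]=s["ee_pos"]; return T
def snap(name,fn):
    s=state(); f=grab_frame(name)
    f["W"]=f["world_from_camera"] if name!="wrist" else T_tool(s)@f["mount"]
    f["W"]=np.array(f["W"])
    pickle.dump(f,open(f"pics/{fn}.pkl","wb")); cv2.imwrite(f"pics/{fn}.png",f["pixels"][:,:,::-1]); return f
def load(fn): return pickle.load(open(f"pics/{fn}.pkl","rb"))
def K(f): return np.array([[f["fx"],0,f["cx"]],[0,f["fy"],f["cy"]],[0,0,1.]])
def rays(f,uv):
    uv=np.atleast_2d(uv).astype(float)
    p=cv2.undistortPoints(uv[:,None],K(f),np.array([f["k1"],0,0,0.]))[:,0]
    return np.c_[p,np.ones(len(p))]
def at_z(f,uv,z):
    d=rays(f,uv)@f["W"][:3,:3].T; o=f["W"][:3,3]; return o+d*((z-o[2])/d[:,2])[:,None]
def at_d(f,uv):
    uv=np.atleast_2d(uv); r=rays(f,uv); dd=np.array([f["depth"][int(round(v)),int(round(u))] for u,v in uv])
    return (r*dd[:,None])@f["W"][:3,:3].T+f["W"][:3,3]
def cloud(f):
    v,u=np.mgrid[:384,:512]; uv=np.c_[u.ravel(),v.ravel()]; r=rays(f,uv)*f["depth"].ravel()[:,None]
    return (r@f["W"][:3,:3].T+f["W"][:3,3]).reshape(384,512,3)
E
python3 - <<'E'
from h import *
a=snap("scene","sc");b=snap("side","si");c=snap("wrist","wr")
cv2.imwrite("pics/m.png",cv2.resize(np.hstack([a["pixels"],b["pixels"]])[:,:,::-1],(800,300)))
for f in(a,b,c):print(f["W"].round(3).tolist(),f["fx"],f["k1"])
s=state();print(s)
E
```

```text
pics
[[0.548, -0.399, 0.735, -0.087], [-0.836, -0.257, 0.484, -0.566], [-0.003, -0.88, -0.474, 0.46], [0.0, 0.0, 0.0, 1.0]] 391.4414611050884 -0.10205837686609302
[[-0.996, 0.076, -0.044, 0.549], [0.088, 0.842, -0.532, 0.314], [-0.003, -0.533, -0.846, 0.79], [0.0, 0.0, 0.0, 1.0]] 389.1878798006653 -0.061703469824391455
[[0.369, 0.895, 0.252, 0.148], [0.93, -0.354, -0.102, 0.559], [-0.002, 0.272, -0.962, 0.374], [0.0, 0.0, 0.0, 1.0]] 313.677966837843 -0.022607920741781917
{'time': 0.15, 'joints': array([ 9.82893925e-01,  1.58907715e-01,  1.59797787e+00, -1.31996649e-05,
        1.38620400e+00, -2.10108237e-01]), 'qd': array([-0.00014739, -0.00184646, -0.0038198 , -0.00062172, -0.00082771,
       -0.00050686]), 'joint_efforts': array([ 1.57925533e-04, -3.96381819e+01, -3.31782496e+01, -2.58092659e-04,
        5.50594777e-03,  1.40754531e-05]), 'ee_pos': array([0.21185636, 0.53403169, 0.23052368]), 'tool_rot': array([-2.84802343e-04,  1.87774463e-01,  9.82211887e-01, -6.92190324e-04]), 'ft_force': array([-0.84039195,  0.70253918,  0.23141269]), 'ft_torque': array([ 0.00753677, -0.01763823, -0.00979357]), 'gripper_force': 0.0, 'finger_gap': 0.0853613778803048}
```

View pics/sc.png

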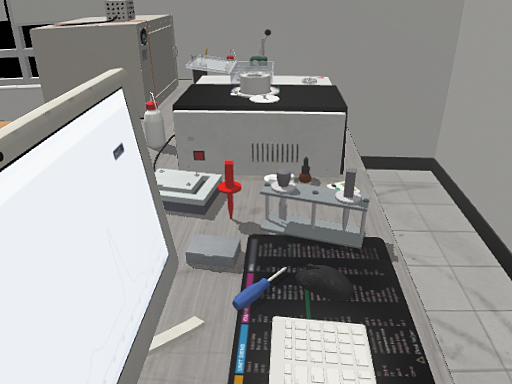

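View pics/si.png

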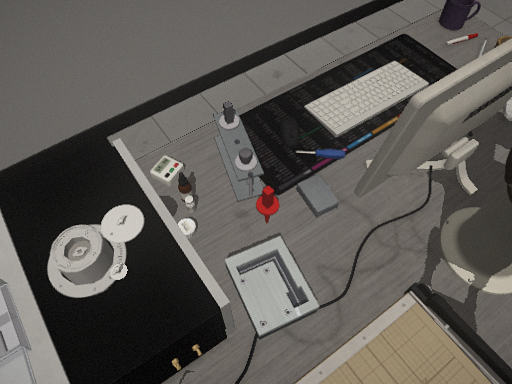

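The side view shows the stylus (square handle) at about (229,115), the scraper at (246,158), the red look-alike at (267,203), and the block around (270,283). I'll enlarge and measure.

```bash
python3 - <<'E'
from h import *
f=load("si")
i=f["pixels"][:,:,::-1]
A=cv2.resize(i[90:220,200:310],None,fx=4,fy=4,interpolation=2)
B=cv2.resize(i[225:345,215:325],None,fx=4,fy=4,interpolation=2)
h=min(A.shape[0],B.shape[0]); cv2.imwrite("pics/crop.png",np.hstack([A[:h],B[:h]])[:, :880][:,:]) 
cv2.imwrite("pics/crop.png",cv2.resize(np.hstack([A[:h],B[:h]]),(800,int(h*800/880))))
P=cloud(f)
for n,uv in dict(sty=(229,108),styfl=(232,126),scr=(245,153),scrfl=(247,168),red=(267,190),redfl=(267,208),plate=(240,142),desk=(210,280),grey=(318,195)).items(): print(n,P[uv[1],uv[0]].round(3))
g=load("sc");Q=cloud(g)
print(Q[175,350],Q[178,283],Q[170,229])
# max heights map on 2cm grid from both clouds
pts=np.vstack([P.reshape(-1,3)[f["depth"].ravel()>0],Q.reshape(-1,3)[g["depth"].ravel()>0]])
xs=np.arange(.1,.95,.03);ys=np.arange(-.45,.8,.03)
print("x:",(xs*100).round().astype(int))
for y in ys[::-1]:
    print("%4d"%round(y*100),*["%3d"%round(100*np.max(pts[m,2])) if (m:=((abs(pts[:,0]-x)<.015)&(abs(pts[:,1]-y)<.015))).any() else " . " for x in xs])
E
```

```text
sty [ 0.554 -0.341  0.145]
styfl [ 0.55  -0.333  0.093]
scr [ 0.526 -0.217  0.13 ]
scrfl [ 0.524 -0.202  0.096]
red [ 0.489 -0.114  0.135]
redfl [ 0.489 -0.102  0.084]
plate [ 0.534 -0.285  0.089]
desk [0.605 0.082 0.179]
grey [ 0.363 -0.16   0.028]
[ 0.54819586 -0.35220853  0.14372381] [ 0.51337335 -0.22962462  0.11889546] [ 0.48175632 -0.12130658  0.12107638]
x: [10 13 16 19 22 25 28 31 34 37 40 43 46 49 52 55 58 61 64 67 70 73 76 79
 82 85 88 91 94]
  78  .   .   .   .   .   .   .   .   .   .   .   .   .   .   .   .   .   .   .   .   .   35  35  36  .   .   .   42  . 
  75  .   .   .   .   .   .   .   .   .   .   .   .   .   .   .   .   .   .   .   .   .   35  35  36  36  35  35  42  . 
  72  .   .   .   .   .   .   .   .   .   .   .   .   .   .   .   .   .   .   .   .   .   .   35  35  36  36  37  42  42
  69  .   .   .   .   .   .   .   .   .   .   .   .   .   .   .   .   .   .   .   .   .   .   34  35  35  36  36  36  42
  66  .   .   .   .   .   .   .   .   .   .   .   .   .   .   .   .   .   .   .   .   .   .   .   35  35  35  35  35  35
  63  .   .   .   .   .   .   .   .   
[... 3737 characters left out ...]
   0   3   3   2   2   2   1   1   1   9   9   9   0   0   2   2   2   2   0   0   0   0  .   . 
 -33  .    0   0   0   1   0   1   1   0   2   3   2   0   1  10  15  10   0   0   0   0   2   0   0   0  .   .   .   . 
 -36  .    0   1   1   2   2   2   1   1   3   4   3   0   1  10  15  15   1   0   0   0   0   0   0  .   .   .   .   . 
 -39   0   1   0   2   2   2   2   2   1   4   4   3   0   0   9   9   9   1   0   0   0   0  .   .   .   .   .   .   . 
 -42   0   2   2   2   2   2   2   2   1   3   3   3   1   1   0   0   0   0   0   0  .   .   .   .   .   .   .   .   . 
 -45   2   2   2   2   2   2   2   2   1   1   0   1   1   1   1   0   0   0   0  .   .   .   .   .   .   .   .   .   .
```

View pics/crop.png

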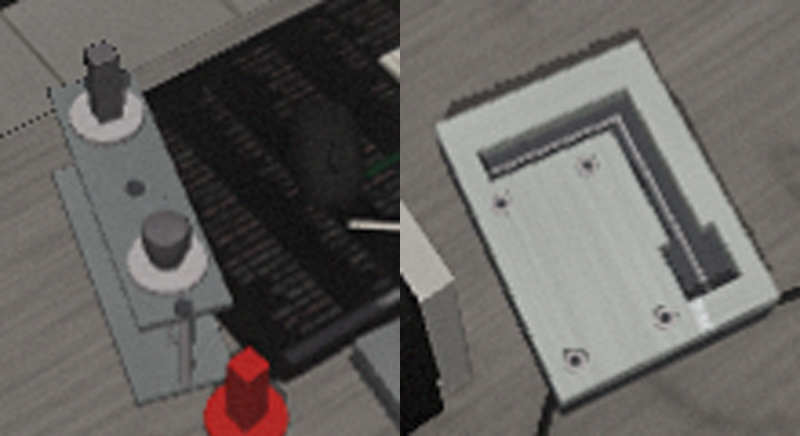

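Crop: block top corners are at (638,38), (437,123), (778,297) and (560,400). The groove pocket is at about (700,265), its corner at (620,118), and its closed end at (485,172). Next I'll fit these and plan the first move.

```bash
cat >> h.py <<'E'
def toolshift(p,s=None,yaw_to=None):
    "world target p -> normalised shift in current tool axes"
    s=s or state(); T=T_tool(s); return (T[:3,:3].T@(np.array(p)-T[:3,3])/.1).round(3)
def fit2(loc,w):
    "rigid 2D fit loc->w : yaw, t, residual"
    loc=np.array(loc,float);w=np.array(w)[:,:2]; a=loc-loc.mean(0);b=w-w.mean(0)
    th=np.arctan2((a[:,0]*b[:,1]-a[:,1]*b[:,0]).sum(),(a*b).sum()); Rm=np.array([[np.cos(th),-np.sin(th)],[np.sin(th),np.cos(th)]])
    t=w.mean(0)-Rm@loc.mean(0); return th,t,np.linalg.norm(loc@Rm.T+t-w,axis=1)
E
python3 - <<'E'
from h import *
f=load("si")
c=np.array([(638,38),(437,123),(778,297),(560,400),(620,118),(485,172)],float)
uv=np.c_[215+(c[:,0]-400)/3.636-.4,225+c[:,1]/3.636-.4]
w=at_z(f,uv[:4],.04); g=at_z(f,uv[4:],.026)
loc=np.array([(-65,-85),(65,-85),(-65,85),(65,85),(-35,-50),(50,-50)])/1e3
th,t,r=fit2(loc[:4],w[:4]); print(th,t,r.round(4)); print(fit2(loc,np.vstack([w,g])))
s=state()
for p in [(.45,.02,.33),(.545,-.34,.33)]: print(p,toolshift(p))
E
```

```text
0.33810372081950474 [0.49736393 0.04346923] [0.0007 0.0011 0.0009 0.0004]
(np.float64(0.33546104413309763), array([0.49716375, 0.04334439]), array([0.00108962, 0.00088329, 0.00098393, 0.00057929, 0.00082829,
       0.00112373]))
(0.45, 0.02, 0.33) [-4.109 -3.901 -0.99 ]
(0.545, -0.34, 0.33) [-6.32  -6.897 -0.987]
```

```bash
python3 - <<'E'
from h import *
f=load("wr");P=cloud(f).reshape(-1,3)[f["depth"].ravel()>.08]
xs=np.arange(-.05,.75,.05);ys=np.arange(.1,.85,.05);print((xs*100).round())
for y in ys[::-1]:
    print("%4d"%round(y*100),*["%3d"%round(100*np.max(P[m,2])) if (m:=((abs(P[:,0]-x)<.025)&(abs(P[:,1]-y)<.025))).any() else " . " for x in xs])
E
```

```text
[-5.  0.  5. 10. 15. 20. 25. 30. 35. 40. 45. 50. 55. 60. 65. 70.]
  80 -73 -73 -73 -73 -73 -73  .   .   .    0   0   0   0  .   .   . 
  75 -73 -73 -73 -73 -73  .   .    0   0   0   0   0  .   .   .   . 
  70 -73 -73 -73  .   .    0   0   5   0   0   0   0  .    0   0  . 
  65 -73  .   .   .    0   5   5   5   5   0   0  .   .    0  .   . 
  60  .   .    0   0   5  31  31  16   5  .    0   0  .   .   .   . 
  55  .    0   5   5  17  31  31  17  16  .    0   2  .   .   .   . 
  50  .    5   5  16  30  31  18  17  16  .   .    1  .   .   .   . 
  45   0  12  12   5  30  31  18  17  .   .   .   .   .   .   .   . 
  40   0  12  12  10  16  17  16  .   .   .   .   .   .   .   .   . 
  35   0   0  11  11   5   5  .   .    5   5  .   .   .   .   .   . 
  30   0   0   0   9   5   5   5  .   .   .   .   .   .   .   .   . 
  25  .   .   .    5   5   5   5   5   5   5  .   .   .   .   .   . 
  20  .   .   .   .   .    5   5  .    5   5  .   .   .   .   .   . 
  15  .   .   .   .   .   .   .   .   .   .   .   .   .   .   .   . 
  10  .   .   .   .   .   .   .   .   .   .   .   .   .   .   .   .
```

Call:
{"op": "apply_moves", "data": {"rows": [[[0,0,-1,0,0,0],[0,0,-1,0,0,0],[0,0,-1,0,0,0],[-0.4,-0.4,-1,0,0,0],[-0.8,-0.8,-1,0,0,0],[-1,-1,-1,0,0,0],[-1,-1,-1,0,0,0]]], "claw": 1, "squeeze": 40}}

```text
time: 0.73
ee_pos: [0.2693, 0.4013, 0.3311]
tool_rot: [0.0, 0.189, 0.982, -0.001]
ft_force: [0.6, -0.4, 0.5]
finger_gap: 0.0855
gripper_force: 0.0
```

Call:
{"op": "apply_moves", "data": {"rows": [[[-1,-1,0,0,0,0],[-1,-1,0,0,0,0],[-1,-1,0,0,0,0],[-1,-1,0,0,0,0]]]}}

```text
time: 1.07
ee_pos: [0.3253, 0.2712, 0.331]
tool_rot: [0.0, 0.189, 0.982, -0.001]
ft_force: [-0.9, -0.4, -0.5]
finger_gap: 0.0852
gripper_force: 0.0
```

Call:
{"op": "apply_moves", "data": {"rows": [[[-1,-1,0,0,0,0],[-1,-1,0,0,0,0],[-1,-1,0,0,0,0],[-1,-1,0,0,0,0]]]}}

```text
time: 1.4
ee_pos: [0.3813, 0.1411, 0.331]
tool_rot: [0.0, 0.19, 0.982, -0.001]
ft_force: [-0.7, 0.0, -0.8]
finger_gap: 0.0854
gripper_force: 0.0
```

Call:
{"op": "apply_moves", "data": {"rows": [[[-1,-1,0,0,0,0],[-1,-1,0,0,0,0],[-1,-1,0,0,0,0],[-1,-1,0,0,0,0]]]}}

```text
time: 1.73
ee_pos: [0.4372, 0.011, 0.3308]
tool_rot: [-0.0, 0.19, 0.982, -0.001]
ft_force: [-0.7, -0.1, -0.6]
finger_gap: 0.0854
gripper_force: 0.0
```

Call:
{"op": "apply_moves", "data": {"rows": [[[-1,-1,0,0,0,0],[-1,-1,0,0,0,0],[-1,-1,0,0,0,0],[-1,-1,0,0,0,0]]]}}

```text
time: 2.07
ee_pos: [0.4931, -0.1191, 0.3304]
tool_rot: [-0.0, 0.19, 0.982, -0.001]
ft_force: [-0.7, -0.3, -0.5]
finger_gap: 0.0852
gripper_force: 0.0
```

Call:
{"op": "apply_moves", "data": {"rows": [[[-1,-1,0,0,0,0],[-1,-1,0,0,0,0],[-1,-1,0,0,0,0],[-1,-1,0,0,0,0]]]}}

```text
time: 2.4
ee_pos: [0.5489, -0.249, 0.3298]
tool_rot: [-0.001, 0.189, 0.982, -0.0]
ft_force: [0.1, 0.3, -1.0]
finger_gap: 0.0854
gripper_force: 0.0
```

```bash
python3 - <<'E'
from h import *
f=snap("wrist","w2"); s=state(); print(s["time"],s["ee_pos"],s["joints"])
P=cloud(f)
# bright flange at z~.096, handle top at z~.151
m=(f["depth"]>.08)
def near(x,y,zlo,zhi,r=.05):
    return P[m&(np.hypot(P[:,:,0]-x,P[:,:,1]-y)<r)&(P[:,:,2]>zlo)&(P[:,:,2]<zhi)]
h=near(.55,-.345,.14,.16); print(len(h),h.mean(0) if len(h) else 0, cv2.minAreaRect((h[:,:2]*1e3).astype(np.float32)) if len(h) else 0)
h=near(.52,-.22,.12,.14); print(len(h),h.mean(0) if len(h) else 0)
E
```

```text
2.45 [ 0.54896764 -0.24983329  0.32939547] [-6.26440594e-01  1.87426078e-01  1.37268418e+00 -1.48772788e-03
  1.58230445e+00 -1.81508060e+00]
330 [ 0.55546821 -0.34783557  0.15080202] ((556.3187255859375, -349.5492248535156), (18.073923110961914, 18.523447036743164), 19.943796157836914)
544 [ 0.52463151 -0.22311627  0.12968413]
```

View pics/w2.png

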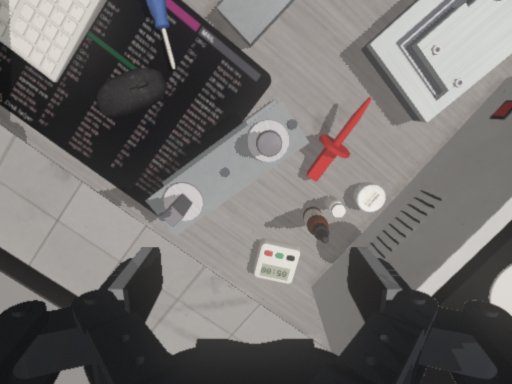

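The wrist view shows the stylus flange at (183,202) with its square handle, and the scraper at (268,142). The red look-alike at (340,145) appears to be lying down. I'll check that from the side camera while working out the approach.

```bash
python3 - <<'E'
from h import *
f=snap("side","si2");P=cloud(f);px=f["pixels"].astype(int)
red=(px[:,:,0]>150)&(px[:,:,1]<50)&(f["depth"]>0)
for n in("si","si2"):
    f=load(n);P=cloud(f);px=f["pixels"].astype(int);red=(px[:,:,0]>150)&(px[:,:,1]<50)&(f["depth"]>0)
    q=P[red&(abs(P[:,:,0]-.49)<.12)&(abs(P[:,:,1]+.1)<.12)];print(n,q.min(0),q.max(0))
print(toolshift((.5563,-.3495,.21)),state()["ee_pos"])
E
```

```text
si [ 0.46462678 -0.13427231  0.07648085] [ 0.51132302 -0.09189873  0.13705937]
si2 [ 0.52758119 -0.18432012  0.01499707] [ 0.60964887 -0.08016236  0.0471325 ]
[-0.455 -0.92   1.196] [ 0.54847787 -0.24723573  0.32967628]
```

The red look-alike tipped over on its own: the arm was at z = 0.33 and felt no force. It isn't in the way. Next I move above the stylus and turn.

Call:
{"op": "apply_moves", "data": {"rows": [[[-0.2,-0.4,0.2,0,0,0.15],[-0.46,-0.8,0.5,0,0,0.3],[-0.46,-0.92,0.7,0,0,0.45],[-0.46,-0.92,0.7,0,0,0.6],[-0.46,-0.92,0.7,0,0,0.75],[-0.46,-0.92,0.7,0,0,0.9],[-0.46,-0.92,0.7,0,0,1],[-0.46,-0.92,0.7,0,0,1]]]}}

```text
time: 3.17
ee_pos: [0.5573, -0.3458, 0.2613]
tool_rot: [-0.0, 0.55, 0.835, 0.0]
ft_force: [0.3, 0.2, 0.6]
finger_gap: 0.0859
gripper_force: 0.0
```

```bash
python3 - <<'E'
from h import *
f=snap("wrist","w3"); s=state(); print(s["time"],s["ee_pos"],s["joints"])
P=cloud(f);m=(f["depth"]>.08)
h=P[m&(np.hypot(P[:,:,0]-.555,P[:,:,1]+.348)<.03)&(P[:,:,2]>.142)&(P[:,:,2]<.16)]
print(len(h),h.mean(0),cv2.minAreaRect((h[:,:2]*1e3).astype(np.float32)))
T=T_tool(s);print("tool y yaw",np.degrees(np.arctan2(T[1,1],T[0,1])))
i=f["pixels"][:,:,::-1]; cv2.imwrite("pics/w3.png",i)
print(toolshift((h[:,0].mean(),h[:,1].mean(),.113)))
E
```

```text
3.2167 [ 0.55727041 -0.34589674  0.26137251] [-7.39461831e-01  3.49773980e-01  1.30987362e+00  2.62399111e-04
  1.48246659e+00 -1.14969738e+00]
481 [ 0.55611614 -0.34838629  0.15160324] ((556.6048583984375, -349.47735595703125), (17.971256256103516, 18.447933197021484), 20.0944881439209)
tool y yaw 23.503435170967403
[-0.019 -0.021  1.484]
```

View pics/w3.png

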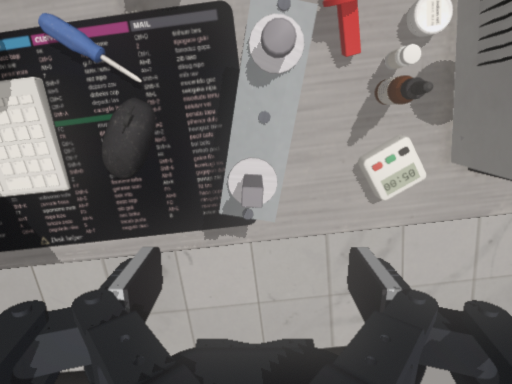

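Call:
{"op": "apply_moves", "data": {"rows": [[[-0.03,-0.02,0.3,0,0,0.075],[-0.03,-0.02,0.6,0,0,0.075],[-0.03,-0.02,0.8,0,0,0.075],[-0.03,-0.02,0.9,0,0,0.075]]]}}

```text
time: 3.55
ee_pos: [0.5551, -0.3485, 0.1675]
tool_rot: [-0.003, 0.573, 0.82, 0.0]
ft_force: [-0.5, -0.1, -0.0]
finger_gap: 0.0855
gripper_force: 0.0
```

Call:
{"op": "apply_moves", "data": {"rows": [[[0,0,0.2,0,0,0],[0,0,0.4,0,0,0],[0,0,0.58,0,0,0],[0,0,0.58,0,0,0]]]}}

```text
time: 3.88
ee_pos: [0.5549, -0.3485, 0.1096]
tool_rot: [-0.003, 0.573, 0.82, 0.0]
ft_force: [-0.2, 0.4, -0.5]
finger_gap: 0.0849
gripper_force: 0.0
```

Call:
{"op": "apply_moves", "data": {"rows": [[[0,0,0,0,0,0],[0,0,0,0,0,0],[0,0,0,0,0,0],[0,0,0,0,0,0],[0,0,0,0,0,0],[0,0,0,0,0,0],[0,0,0,0,0,0],[0,0,0,0,0,0]]], "claw": -1, "squeeze": 40}}

```text
time: 4.55
ee_pos: [0.5571, -0.351, 0.1144]
tool_rot: [0.001, 0.574, 0.819, -0.0]
ft_force: [-0.6, -0.8, 4.6]
finger_gap: 0.0174
gripper_force: 39.8
```

Call:
{"op": "apply_moves", "data": {"rows": [[[0,0,-0.1,0,0,0],[0,0,-0.25,0,0,0],[0,0,-0.4,0,0,0],[0,0,-0.55,0,0,0],[0,0,-0.7,0,0,0],[0,0,-0.85,0,0,0],[0,0,-1,0,0,0],[0,0,-1,0,0,0]]]}}

```text
time: 5.22
ee_pos: [0.5579, -0.3517, 0.2172]
tool_rot: [0.003, 0.574, 0.819, -0.0]
ft_force: [0.4, -0.3, 0.1]
finger_gap: 0.0173
gripper_force: 39.2
```

Call:
{"op": "apply_moves", "data": {"rows": [[[0,0,-0.2,0,0,0],[0,0,-0.4,0,0,0],[0,0,-0.6,0,0,0],[0,0,-0.7,0,0,0],[0,0,-0.7,0,0,0],[0,0,-0.7,0,0,0]]]}}

```text
time: 5.72
ee_pos: [0.5566, -0.3505, 0.2825]
tool_rot: [-0.0, 0.574, 0.819, 0.0]
ft_force: [0.4, -0.3, -1.4]
finger_gap: 0.0177
gripper_force: 39.1
```

```bash
python3 - <<'E'
from h import *
s=state();f=snap("side","si3");print(s["ee_pos"],s["ft_force"],s["ft_torque"],s["finger_gap"])
i=f["pixels"][:,:,::-1]; cv2.imwrite("pics/si3c.png",cv2.resize(i[40:220,150:330],None,fx=3.3,fy=3.3,interpolation=2))
print(toolshift((.4477,.0790,s["ee_pos"][2])))
E
```

```text
[ 0.55656568 -0.35051209  0.28254789] [ 0.35029343 -0.32456996 -1.39271332] [-0.02323096  0.05753308  0.01032925] 0.01771620202279138
[ 4.404e+00  4.470e-01 -2.000e-03]
```

View pics/si3c.png

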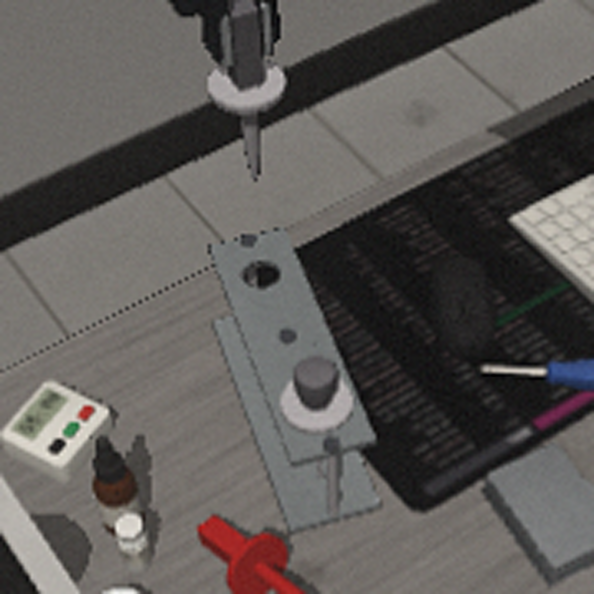

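The stylus is held upright and its tip is at crop (257,178). The empty hole is at crop (262,274), and the scraper is undisturbed. I'll measure the tip's offset from the TCP and the hole position.

```bash
python3 - <<'E'
from h import *
f=load("si3"); e=np.array([.5566,-.3505,.2825])
c=lambda x,y:(150+x/3.3-.35,40+y/3.3-.35)
t=c(255,174)
print("tip@z",at_z(f,[t],e[2]-.0985)-e)
for q in [(253,150),(254,160),(255,168),(255,172)]: print(at_d(f,[c(*q)])-e)
print("hole",at_z(f,[c(262,274)],.09), "scraper knob top",at_z(f,[c(316,366)],.131))
E
```

```text
tip@z [[-0.00094569  0.00011728 -0.0985    ]]
[[-0.0010097   0.00655517 -0.07179478]]
[[-0.00113248  0.0077708  -0.07930152]]
[[-0.00132404  0.00459685 -0.08914344]]
[[-0.00108227  0.00257249 -0.09449318]]
hole [[ 0.55661597 -0.34708082  0.09      ]] scraper knob top [[ 0.52496323 -0.22324531  0.131     ]]
```

Call:
{"op": "apply_moves", "data": {"rows": [[[0.15,0,0,0,0,0],[0.4,0.1,0,0,0,0],[0.7,0.1,0,0,0,0],[1,0.1,0,0,0,0]]]}}

```text
time: 6.1
ee_pos: [0.5308, -0.2517, 0.2806]
tool_rot: [-0.002, 0.574, 0.819, 0.0]
ft_force: [0.6, 0.0, -1.0]
finger_gap: 0.0173
gripper_force: 39.3
```

Call:
{"op": "apply_moves", "data": {"rows": [[[0.3,0,0,0,0,0],[0.6,0,0,0,0,0],[0.85,0,0,0,0,0],[1,0.1,0,0,0,0]]]}}

```text
time: 6.43
ee_pos: [0.5048, -0.1533, 0.2812]
tool_rot: [-0.002, 0.574, 0.819, -0.0]
ft_force: [1.0, -0.5, -0.7]
finger_gap: 0.0175
gripper_force: 39.4
```

Call:
{"op": "apply_moves", "data": {"rows": [[[0.3,0,0,0,0,0],[0.6,0,0,0,0,0],[0.85,0,0,0,0,0],[1,0.1,0,0,0,0]]]}}

```text
time: 6.77
ee_pos: [0.4799, -0.0562, 0.2813]
tool_rot: [-0.002, 0.573, 0.819, -0.0]
ft_force: [-0.5, -0.1, -1.1]
finger_gap: 0.0175
gripper_force: 39.6
```

Call:
{"op": "apply_moves", "data": {"rows": [[[0.3,0,0,0,0,0],[0.6,0,0,0,0,0],[0.85,0,0,0,0,0],[1,0.1,0,0,0,0]]]}}

```text
time: 7.1
ee_pos: [0.4551, 0.0411, 0.2813]
tool_rot: [-0.002, 0.573, 0.819, -0.001]
ft_force: [0.5, -0.3, -0.6]
finger_gap: 0.0177
gripper_force: 39.7
```

Call:
{"op": "apply_moves", "data": {"rows": [[[0.2,0.05,0.2,0,0,0],[0.35,0.05,0.4,0,0,0],[0.4,0.05,0.6,0,0,0],[0.4,0.05,0.75,0,0,0],[0.4,0.05,0.75,0,0,0],[0.4,0.05,0.75,0,0,0],[0.4,0.05,0.75,0,0,0]]]}}

```text
time: 7.68
ee_pos: [0.4488, 0.0781, 0.2086]
tool_rot: [0.0, 0.574, 0.819, 0.0]
ft_force: [0.4, -0.1, -0.6]
finger_gap: 0.0174
gripper_force: 39.6
```

```bash
python3 - <<'E'
from h import *
s=state();f=snap("side","si4");w=snap("wrist","w4");print(s["time"],s["ee_pos"],s["joints"],s["ft_force"],s["finger_gap"])
i=f["pixels"][:,:,::-1]; a=cv2.resize(i[200:350,200:330],None,fx=4,fy=4,interpolation=2)
b=w["pixels"][:,:,::-1]; b=cv2.resize(b,(280,210)); o=np.zeros((600,800,3),np.uint8);o[:,:520]=a;o[:210,520:]=b;cv2.imwrite("pics/si4c.png",o)
print(toolshift((.4485,.0790,.1285)))
E
```

```text
7.6833 [0.44877385 0.07806434 0.20858982] [-9.40860514e-02 -1.42502949e-01  1.94535484e+00 -6.67159673e-05
  1.33861078e+00 -4.42426204e-01] [ 0.44314776 -0.08689202 -0.62980606] 0.017445543618339426
[ 0.013 -0.006  0.809]
```

View pics/si4c.png

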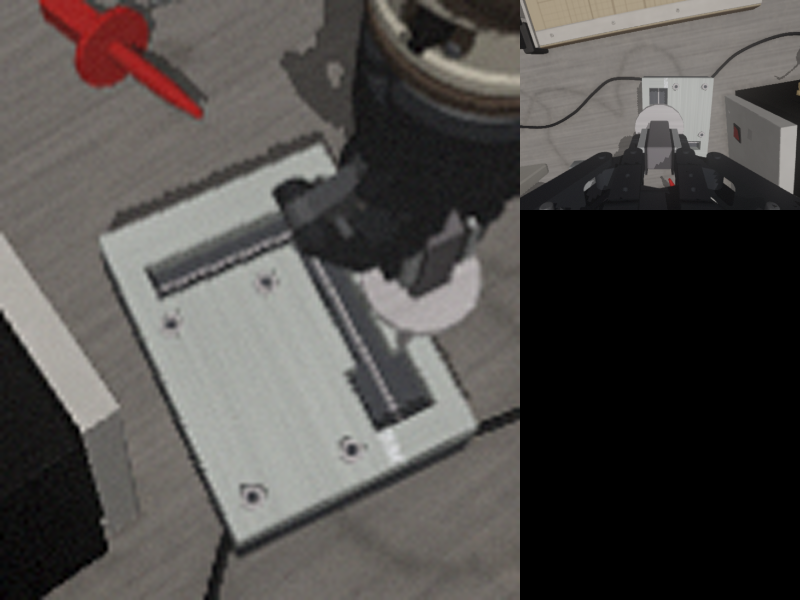

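The tip is over the pocket (the stylus at about (400,340) in the crop). The seam ends are at (392,408) and (165,293). I'll do a quick consistency check.

```bash
python3 - <<'E'
from h import *
f=load("si4"); p=np.array([(392,408),(165,293)])/4+[200,200]-.4
th=.337;Rm=np.array([[np.cos(th),-np.sin(th)],[np.sin(th),np.cos(th)]]);o=[.4972,.0434]
w=at_z(f,p,.026)[:,:2];print(((w-o)@Rm*1e3).round(1))
for l in [(-35,50),(-35,-50),(40,-50)]: print(l,(Rm@np.array(l)/1e3+o).round(4))
E
```

```text
[[-34.3  56.1]
 [ 44.7 -46.7]]
(-35, 50) [0.4476 0.079 ]
(-35, -50) [ 0.4807 -0.0154]
(40, -50) [0.5515 0.0094]
```

Call:
{"op": "apply_moves", "data": {"rows": [[[0.01,0,0.1,0,0,0],[0.01,0,0.25,0,0,0],[0.01,0,0.38,0,0,0],[0.01,0,0.48,0,0,0],[0.01,0,0.53,0,0,0],[0.01,0,0.56,0,0,0],[0.01,0,0.56,0,0,0],[0.01,0,0.56,0,0,0]]]}}

```text
time: 8.45
ee_pos: [0.4487, 0.0792, 0.1528]
tool_rot: [0.0, 0.574, 0.819, 0.0]
ft_force: [-0.7, 0.6, -0.5]
finger_gap: 0.0172
gripper_force: 39.6
```

Call:
{"op": "apply_moves", "data": {"rows": [[[0,0,0.05,0,0,0],[0,0,0.1,0,0,0],[0,0,0.15,0,0,0],[0,0,0.2,0,0,0],[0,0,0.24,0,0,0],[0,0,0.24,0,0,0],[0,0,0.24,0,0,0],[0,0,0.24,0,0,0]]]}}

```text
time: 9.12
ee_pos: [0.4484, 0.0792, 0.1284]
tool_rot: [0.0, 0.574, 0.819, 0.0]
ft_force: [-0.7, -0.1, -1.2]
finger_gap: 0.0176
gripper_force: 39.6
```

```bash
python3 - <<'E'
from h import *
s=state();print(s["ee_pos"],s["ft_force"],toolshift((.4484,.0790,.1285)),toolshift((.4815,-.0154,.1285)),toolshift((.5523,.0094,.1285)))
E
```

```text
[0.44839582 0.07922294 0.12842118] [-0.6743689  -0.10459549 -1.20530179] [-0.002 -0.001 -0.001] [-1.002e+00 -1.200e-02 -1.000e-03] [-1.011e+00  7.380e-01 -1.000e-03]
```

Call:
{"op": "apply_moves", "data": {"rows": [[[-0.025,0,0,0,0,0],[-0.05,0,0,0,0,0],[-0.075,0,0,0,0,0],[-0.1,0,0,0,0,0],[-0.125,0,0,0,0,0],[-0.15,0,0,0,0,0],[-0.175,0,0,0,0,0],[-0.2,-0.003,0,0,0,0]]]}}

```text
time: 9.78
ee_pos: [0.4549, 0.0601, 0.1283]
tool_rot: [0.0, 0.574, 0.819, 0.0]
ft_force: [-0.9, -0.0, -1.1]
finger_gap: 0.0176
gripper_force: 39.6
```

Call:
{"op": "apply_moves", "data": {"rows": [[[-0.025,0,0,0,0,0],[-0.05,0,0,0,0,0],[-0.075,0,0,0,0,0],[-0.1,0,0,0,0,0],[-0.125,0,0,0,0,0],[-0.15,0,0,0,0,0],[-0.175,0,0,0,0,0],[-0.2,-0.003,0,0,0,0]]]}}

```text
time: 10.45
ee_pos: [0.4615, 0.0412, 0.1283]
tool_rot: [0.0, 0.574, 0.819, 0.0]
ft_force: [0.5, 0.0, -1.6]
finger_gap: 0.0177
gripper_force: 39.6
```

Call:
{"op": "apply_moves", "data": {"rows": [[[-0.025,0,0,0,0,0],[-0.05,0,0,0,0,0],[-0.075,0,0,0,0,0],[-0.1,0,0,0,0,0],[-0.125,0,0,0,0,0],[-0.15,0,0,0,0,0],[-0.175,0,0,0,0,0],[-0.2,-0.003,0,0,0,0]]]}}

```text
time: 11.12
ee_pos: [0.468, 0.0223, 0.1283]
tool_rot: [0.0, 0.574, 0.819, 0.0]
ft_force: [0.4, -0.2, -1.5]
finger_gap: 0.0177
gripper_force: 39.6
```

Call:
{"op": "apply_moves", "data": {"rows": [[[-0.025,0,0,0,0,0],[-0.05,0,0,0,0,0],[-0.075,0,0,0,0,0],[-0.1,0,0,0,0,0],[-0.125,0,0,0,0,0],[-0.15,0,0,0,0,0],[-0.175,0,0,0,0,0],[-0.2,-0.003,0,0,0,0]]]}}

```text
time: 11.78
ee_pos: [0.4746, 0.0034, 0.1283]
tool_rot: [0.0, 0.574, 0.819, 0.0]
ft_force: [-0.1, -0.8, -1.2]
finger_gap: 0.0176
gripper_force: 39.6
```

Call:
{"op": "apply_moves", "data": {"rows": [[[-0.025,0,0,0,0,0],[-0.05,0,0,0,0,0],[-0.075,0,0,0,0,0],[-0.1,0,0,0,0,0],[-0.125,0,0,0,0,0],[-0.15,0,0,0,0,0],[-0.175,0,0,0,0,0],[-0.2,0,0,0,0,0]]]}}

```text
time: 12.45
ee_pos: [0.4814, -0.0154, 0.1283]
tool_rot: [-0.0, 0.574, 0.819, -0.0]
ft_force: [-0.7, -0.5, -2.2]
finger_gap: 0.0175
gripper_force: 39.6
```

Call:
{"op": "apply_moves", "data": {"rows": [[[0,0,0,0,0,0],[0,0.02,0,0,0,0],[0,0.04,0,0,0,0],[0,0.06,0,0,0,0],[0,0.08,0,0,0,0],[0,0.105,0,0,0,0],[0,0.13,0,0,0,0],[0,0.15,0,0,0,0]]]}}

```text
time: 13.12
ee_pos: [0.4957, -0.0099, 0.1283]
tool_rot: [0.0, 0.574, 0.819, 0.0]
ft_force: [0.8, -0.2, -1.0]
finger_gap: 0.0176
gripper_force: 39.6
```

```bash
python3 - <<'E'
from h import *
s=state();print(s["ee_pos"],s["ft_force"],toolshift((.5523,.0094,.1285)))
E
```

```text
[ 0.49572453 -0.00989207  0.12831226] [ 0.78043844 -0.16411942 -1.00463294] [-0.012  0.598 -0.002]
```

Call:
{"op": "apply_moves", "data": {"rows": [[[0,0.025,0,0,0,0],[0,0.05,0,0,0,0],[0,0.075,0,0,0,0],[-0.003,0.1,0,0,0,0],[-0.003,0.125,0,0,0,0],[-0.003,0.15,0,0,0,0],[-0.003,0.175,0,0,0,0],[-0.004,0.2,0,0,0,0]]]}}

```text
time: 13.78
ee_pos: [0.5145, -0.0035, 0.1283]
tool_rot: [-0.0, 0.574, 0.819, -0.0]
ft_force: [-0.3, -0.3, -0.8]
finger_gap: 0.0179
gripper_force: 39.6
```

Call:
{"op": "apply_moves", "data": {"rows": [[[0,0.025,0,0,0,0],[0,0.05,0,0,0,0],[0,0.075,0,0,0,0],[-0.003,0.1,0,0,0,0],[-0.003,0.125,0,0,0,0],[-0.003,0.15,0,0,0,0],[-0.003,0.175,0,0,0,0],[-0.004,0.2,0,0,0,0]]]}}

```text
time: 14.45
ee_pos: [0.5335, 0.003, 0.1283]
tool_rot: [-0.0, 0.574, 0.819, -0.0]
ft_force: [0.4, -0.4, -1.3]
finger_gap: 0.0176
gripper_force: 39.6
```

Call:
{"op": "apply_moves", "data": {"rows": [[[0,0.025,0,0,0,0],[0,0.05,0,0,0,0],[0,0.075,0,0,0,0],[-0.003,0.1,0,0,0,0],[-0.003,0.125,0,0,0,0],[-0.003,0.15,0,0,0,0],[-0.003,0.175,0,0,0,0],[-0.004,0.2,0,0,0,0]]]}}

```text
time: 15.12
ee_pos: [0.5524, 0.0094, 0.1283]
tool_rot: [0.0, 0.574, 0.819, -0.0]
ft_force: [0.7, -0.0, -0.9]
finger_gap: 0.0175
gripper_force: 39.6
```

Call:
{"op": "apply_moves", "data": {"rows": [[[0,0.015,0,0,0,0],[0,0.025,0,0,0,0],[0,0.025,0,0,0,0],[0,0.025,0,0,0,0]]]}}

```text
time: 15.45
ee_pos: [0.5545, 0.0102, 0.1283]
tool_rot: [-0.0, 0.574, 0.819, -0.0]
ft_force: [-0.7, 0.4, -1.0]
finger_gap: 0.0176
gripper_force: 39.6
```

```bash
python3 - <<'E'
from h import *
s=state();f=snap("side","si5");print(s["time"],s["ee_pos"],s["ft_force"],s["joints"])
cv2.imwrite("pics/si5c.png",cv2.resize(f["pixels"][200:350,200:330,::-1],None,fx=4,fy=4,interpolation=2))
E
```

```text
15.45 [0.55451568 0.01019645 0.12825848] [-0.724066    0.44998141 -0.97917702] [-1.99507626e-01  2.08187359e-01  1.75314310e+00 -2.88229938e-05
  1.18039844e+00 -5.48224609e-01]
```

View pics/si5c.png

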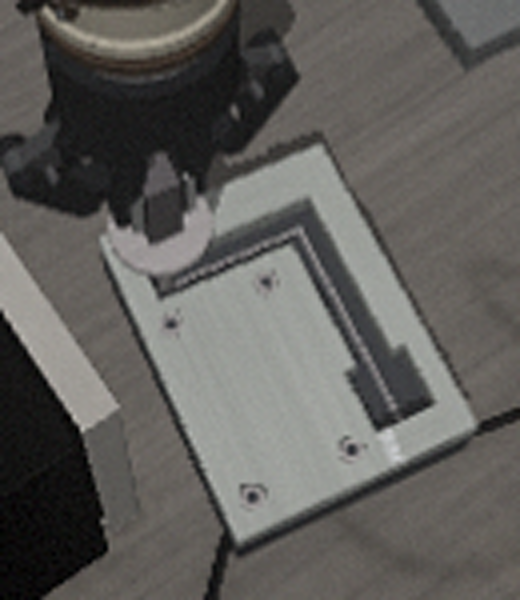

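The tip is at the closed end, under the flange at about (160,250), and nothing touched along the way. Next I lift out and return.

Call:
{"op": "apply_moves", "data": {"rows": [[[0,0,-0.05,0,0,0],[0,0,-0.15,0,0,0],[0,0,-0.3,0,0,0],[0,0,-0.5,0,0,0],[0,0,-0.7,0,0,0],[0,0,-0.9,0,0,0],[0,0,-1,0,0,0],[0,0,-1,0,0,0]]]}}

```text
time: 16.17
ee_pos: [0.5564, 0.0098, 0.2321]
tool_rot: [0.003, 0.574, 0.819, 0.001]
ft_force: [0.1, 0.0, -0.8]
finger_gap: 0.0172
gripper_force: 39.6
```

Call:
{"op": "apply_moves", "data": {"rows": [[[0,0,-0.2,0,0,0],[0,0,-0.4,0,0,0],[-0.2,0,-0.55,0,0,0],[-0.5,-0.15,-0.57,0,0,0],[-0.8,-0.25,-0.57,0,0,0],[-1,-0.35,-0.57,0,0,0]]]}}

```text
time: 16.67
ee_pos: [0.5556, -0.0979, 0.2844]
tool_rot: [-0.0, 0.574, 0.819, -0.0]
ft_force: [-0.6, 0.2, -1.8]
finger_gap: 0.0178
gripper_force: 39.6
```

Call:
{"op": "apply_moves", "data": {"rows": [[[-0.3,-0.1,0,0,0,0],[-0.6,-0.2,0,0,0,0],[-0.85,-0.3,0,0,0,0],[-1,-0.4,0,0,0,0]]]}}

```text
time: 17.0
ee_pos: [0.5517, -0.2059, 0.2836]
tool_rot: [-0.001, 0.574, 0.819, -0.0]
ft_force: [-1.4, 0.4, -0.6]
finger_gap: 0.0176
gripper_force: 39.6
```

Call:
{"op": "apply_moves", "data": {"rows": [[[-0.3,-0.1,0,0,0,0],[-0.6,-0.2,0,0,0,0],[-0.85,-0.3,0,0,0,0],[-1,-0.4,0,0,0,0]]]}}

```text
time: 17.33
ee_pos: [0.5483, -0.3134, 0.2834]
tool_rot: [-0.001, 0.574, 0.819, -0.0]
ft_force: [1.0, -0.1, -1.9]
finger_gap: 0.0172
gripper_force: 39.7
```

Call:
{"op": "apply_moves", "data": {"rows": [[[-0.2,-0.05,0,0,0,0],[-0.35,-0.05,0,0,0,0],[-0.38,-0.05,0,0,0,0],[-0.38,-0.05,0,0,0,0],[-0.38,-0.05,0,0,0,0],[-0.38,-0.05,0,0,0,0]]]}}

```text
time: 17.83
ee_pos: [0.5572, -0.3473, 0.285]
tool_rot: [-0.0, 0.573, 0.819, 0.0]
ft_force: [-0.5, 0.4, -2.0]
finger_gap: 0.0172
gripper_force: 39.7
```

```bash
python3 - <<'E'
from h import *
s=state();f=snap("side","si6");print(s["time"],s["ee_pos"],s["ft_force"],s["ft_torque"],toolshift((.557,-.349,.1144)))
cv2.imwrite("pics/si6c.png",cv2.resize(f["pixels"][40:220,150:330,::-1],None,fx=3.3,fy=3.3,interpolation=2))
E
```

```text
17.8333 [ 0.55723475 -0.34733464  0.28495103] [-0.52135578  0.37600188 -1.95797907] [0.06257183 0.02504773 0.01572701] [-0.016 -0.009  1.708]
```

View pics/si6c.png

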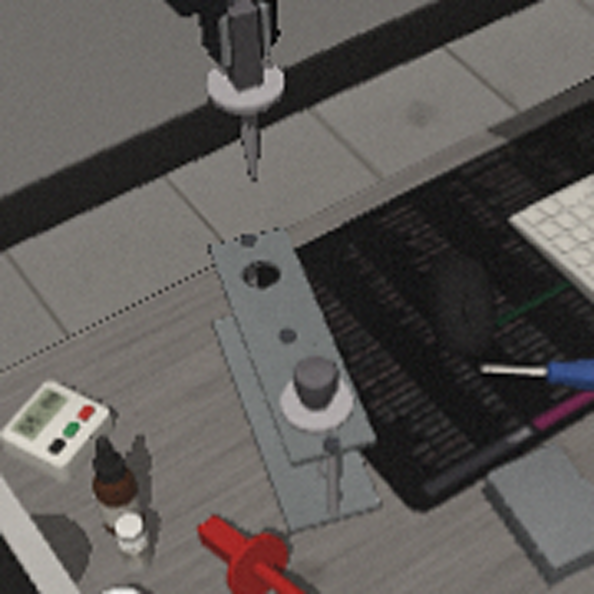

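The view matches the one after extraction: stylus upright, hole free, scraper in place. I'll lower it in.

Call:
{"op": "apply_moves", "data": {"rows": [[[-0.01,0,0.2,0,0,0],[-0.01,0,0.4,0,0,0],[-0.01,0,0.6,0,0,0],[-0.01,0,0.75,0,0,0],[-0.01,0,0.8,0,0,0],[-0.01,0,0.8,0,0,0]]]}}

```text
time: 18.38
ee_pos: [0.5569, -0.3481, 0.2036]
tool_rot: [-0.002, 0.573, 0.819, 0.0]
ft_force: [-0.6, -0.2, -0.6]
finger_gap: 0.0174
gripper_force: 39.7
```

Call:
{"op": "apply_moves", "data": {"rows": [[[0,0,0.05,0,0,0],[0,0,0.1,0,0,0],[0,0,0.15,0,0,0],[0,0,0.2,0,0,0],[0,0,0.25,0,0,0],[0,0,0.3,0,0,0],[0,0,0.3,0,0,0]]]}}

```text
time: 18.97
ee_pos: [0.557, -0.3489, 0.1737]
tool_rot: [-0.001, 0.574, 0.819, 0.0]
ft_force: [0.1, 0.4, -0.9]
finger_gap: 0.0176
gripper_force: 39.7
```

Call:
{"op": "apply_moves", "data": {"rows": [[[0,0,0.08,0,0,0],[0,0,0.16,0,0,0],[0,0,0.24,0,0,0],[0,0,0.32,0,0,0],[0,0,0.4,0,0,0],[0,0,0.48,0,0,0],[0,0,0.48,0,0,0],[0,0,0.48,0,0,0]]]}}

```text
time: 19.63
ee_pos: [0.5572, -0.3491, 0.1264]
tool_rot: [-0.001, 0.574, 0.819, 0.0]
ft_force: [0.0, 0.2, -1.1]
finger_gap: 0.0173
gripper_force: 39.7
```

```bash
python3 - <<'E'
from h import *
s=state();print(s["time"],s["ee_pos"],s["ft_force"],s["ft_torque"],toolshift((.557,-.3485,.115)))
E
```

```text
19.6333 [ 0.5572159  -0.34908704  0.12641716] [ 0.03203472  0.23540314 -1.10505277] [0.01470461 0.06978536 0.01347239] [0.006 0.    0.114]
```

Call:
{"op": "apply_moves", "data": {"rows": [[[0,0,0.03,0,0,0],[0,0,0.06,0,0,0],[0,0,0.09,0,0,0],[0,0,0.11,0,0,0],[0,0,0.12,0,0,0],[0,0,0.12,0,0,0],[0,0,0.12,0,0,0]]]}}

```text
time: 20.22
ee_pos: [0.5576, -0.3494, 0.1153]
tool_rot: [0.0, 0.574, 0.819, -0.0]
ft_force: [0.4, -1.6, -0.8]
finger_gap: 0.0177
gripper_force: 39.7
```

Call:
{"op": "apply_moves", "data": {"rows": [[[0,0,0.01,0,0,0],[0,0,0.01,0,0,0],[0,0,0.01,0,0,0]]]}}

```text
time: 20.47
ee_pos: [0.5577, -0.3495, 0.1144]
tool_rot: [0.0, 0.574, 0.819, -0.0]
ft_force: [0.1, 0.1, -0.9]
finger_gap: 0.0177
gripper_force: 39.7
```

Call:
{"op": "apply_moves", "data": {"rows": [[[0,0,0,0,0,0],[0,0,0,0,0,0],[0,0,0,0,0,0],[0,0,0,0,0,0],[0,0,0,0,0,0],[0,0,0,0,0,0],[0,0,0,0,0,0],[0,0,0,0,0,0]]], "claw": 0}}

```text
time: 21.13
ee_pos: [0.5576, -0.3494, 0.1143]
tool_rot: [-0.0, 0.574, 0.819, 0.0]
ft_force: [-0.8, -0.8, -0.3]
finger_gap: 0.0429
gripper_force: 0.0
```

Call:
{"op": "apply_moves", "data": {"rows": [[[0,0,0,0,0,0],[0,0,0,0,0,0],[0,0,-0.1,0,0,0],[0,0,-0.3,0,0,0],[0,0,-0.5,0,0,0],[0,0,-0.7,0,0,0],[0,0,-0.9,0,0,0],[0,0,-1,0,0,0]]], "claw": 1}}

```text
time: 21.8
ee_pos: [0.5587, -0.3503, 0.2185]
tool_rot: [0.003, 0.574, 0.819, -0.0]
ft_force: [-0.1, -0.2, 0.8]
finger_gap: 0.0853
gripper_force: 0.0
```

Call:
{"op": "apply_moves", "data": {"rows": [[[0,0,-0.3,0,0,0],[0,0,-0.6,0,0,0],[0,0,-0.8,0,0,0],[0,0,-0.8,0,0,0],[0,0,-0.8,0,0,0],[0,0,-0.8,0,0,0],[0,0,-0.8,0,0,0]]]}}

```text
time: 22.38
ee_pos: [0.5569, -0.3489, 0.2921]
tool_rot: [-0.002, 0.574, 0.819, 0.0]
ft_force: [0.0, -0.0, 0.4]
finger_gap: 0.0853
gripper_force: 0.0
```

```bash
python3 - <<'E'
from h import *
s=state();f=snap("side","si7");print(s["time"],s["ee_pos"],s["ft_force"],s["qd"].max())
P=cloud(f)
for n,(x,y,a,b) in dict(top=(.557,-.348,.14,.17),knob=(.525,-.223,.12,.14)).items():
    h=P[(np.hypot(P[:,:,0]-x,P[:,:,1]-y)<.03)&(P[:,:,2]>a)&(P[:,:,2]<b)];print(n,len(h),h.mean(0),h[:,2].max())
cv2.imwrite("pics/si7c.png",cv2.resize(f["pixels"][40:220,150:330,::-1],None,fx=3.3,fy=3.3,interpolation=2))
E
```

```text
22.3833 [ 0.55691843 -0.34886131  0.29209324] [ 0.03591755 -0.048754    0.35819859] 0.002920264078096957
top 71 [ 0.55723719 -0.34449462  0.14777475] 0.15212822403973947
knob 127 [ 0.52604737 -0.21861345  0.12663293] 0.13179995373104292
```

View pics/si7c.png

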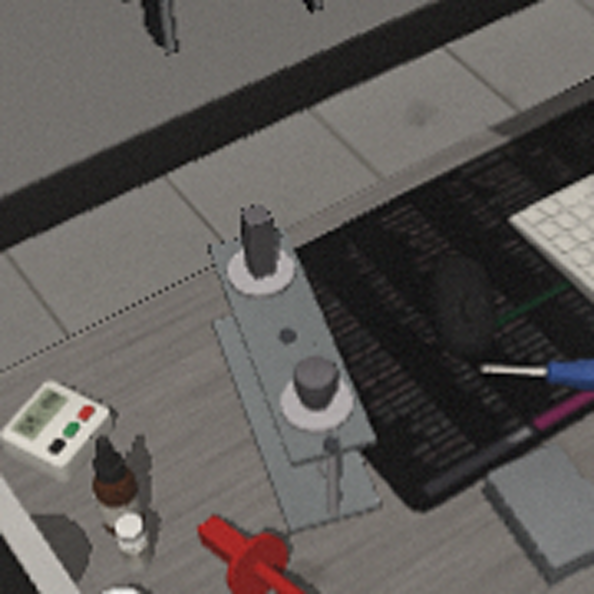

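The stylus hangs upright in its hole, with its flange at (260,270) and its top at z ≈ 0.151. The scraper is unmoved at (316,385), and the gripper is clear.

```bash
python3 -c "
from bench import job_done; print(job_done())"
```

```text
the job is handed in; nothing more can be done
None
```

The stylus tip was run along the groove from the pocket round the corner to the closed end, at about 3 cm/s, roughly 10 mm below the block top and with no contact force felt. The stylus is back upright in its hole, the scraper is untouched, and the job was handed in at about 22 s; the red look-alike fell over early on with the arm well clear of it.

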